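Trapped-key start of the litho press isolator

TASK

Make the press drive live: lift the orange-handled key out of its holder, push it fully home in the lock on the isolator box against the spring inside and, keeping it pressed in, turn it clockwise until you feel it come up snug against its stop, without wrenching it; this draws the bolt out of the notched disc. Then turn the red isolator handle clockwise all the way to the green mark, and let go, leaving the key in the lock. Press and turn gently, never force the handle against the bolt, and leave the other things on the bench alone.

Things in the scene. Friction and masses are not known exactly. Their poses are not given: they have to be found in the camera images.
- isolator_box: grey steel enclosure, 156 (x) x 246 (y) x 90 mm high, fixed to the bench, cover upward. On it at x = 0: a steel lock with a brass top at y = -52.5 mm and a red handle on a steel disc over a yellow field at y = +52.5 mm. Origin: centre of its underside; z up, x and y along its sides.
- keyhole (a point): centre of the keyhole in the lock's brass top face, 120 mm above the bench. The lock spans x -27 to 27, y -27 to 38 mm about this point (axes as the box's), 30 mm high. Slot 22 mm long along x, 6.5 mm wide, with a 12 mm square eye for the key's stem; no bevel. The top plate is 5 mm thick; below it a barrel takes the blade.
- plunger_top (a point): point on the lock's axis 11 mm below the keyhole: top of a spring plunger that pushes back on the blade with 2.4 N, rising to 4.4 N when the collar seats (tip 16 mm down). The key turns only with its collar within 1.5 mm of the top face; once turned, the blade is caught below the plate and the key stays in, up to 2 mm proud when let go.
- lock_bolt: flat steel bolt 10 mm wide, 8 mm thick, sliding along the box's y above the cover. Origin: centre of its free end, at box y = +21.5 mm while locking the disc (10 mm deep in its 13 mm notch). The key draws it towards -y, 18 mm per rad; 10 mm frees the disc. 1 N on its stop takes 0.018 N m at the key: 6 to 12 N is snug, over 20 N (0.36 N m) is wrenching.
- bolt_guide (a point): point on the bolt's path, beside two dark guides. The key turns clockwise seen from above, easily (0.04 N m), after about 0.1 rad of play, until the bolt's tail meets an end stop hidden in the lock, somewhere from 0.65 to 1.20 rad of the lock's turn. At the stop the key feels springy, about 2 to 5 N m per rad, so the hand turns up to 0.3 rad more than the lock.
- isolator (a joint): angle of the red isolator handle, rad: 0 = off (locked), grows clockwise seen from above, 1.047 = on, at its stop by the green mark. Rubs with about 0.22 N m and stays where it is left. With the bolt in the notch it moves less than 0.06 rad.
- handle_grip (a point): centre of the red handle's grip bar, on its axis (box frame 0, +52.5, 124 mm). The bar is 66 mm long, 14 mm thick, from 108 to 138 mm above the bench, flat sides; at angle 0 it lies along the box's y. The steel disc under it is 80 mm across, its top 104 mm above the bench. This point's axes turn with the handle.
- key: key, 62 mm long, 90 g, upright in its holder at the start. Origin on its axis at the underside of its brass collar (18 mm across, 4 mm high), which is 50 mm above the bench in the holder. Below: stem 10 mm round, then flat blade 20 mm along x, 5 mm thick along y, tip at -16 mm. Above: neck 12 mm round, orange bow from 16 to 46 mm, 34 mm along x, 8 mm thick along y. Symmetric by half turn.
- key_bow (a point): centre of the key's orange bow, 31 mm above the key's origin: where to pinch it, across the 8 mm.
- key_tip (a point): centre of the blade's lower end, 16 mm below the key's origin.
- key_holder: dark steel block 60 x 60 x 50 mm on a 100 mm base plate, bolted to the bench, with a keyhole like the lock's in its top; the key stands in it loosely, lifts straight out 16 mm. Origin: centre of its underside. Fixed.
- ink_tin: bystander: low round tin, 84 mm across, 55 mm high; origin under its centre.
- jar: bystander: glass jar with red lid, 68 mm across, 85 mm high; origin under its centre.
- stone: bystander: offcut of pale litho stone, 110 x 150 x 45 mm; origin under its centre.
- ink_knife: bystander: ink knife with wooden handle, lying on the bench, about 280 mm long; origin in its middle.

How it is judged:
By the outcome, as a careful person would: the job done as asked, in the order asked, and still so for the second after the job is handed in, with the robot touching nothing.
It also fails if it takes over 72 s, if anything falls off the work surface, if the arm or the gripper's body presses on something with over 40 N, if the wrist force passes 120 N, or if a joint passes its speed limit or range.

ROBOT

A 6-joint arm with a two-finger parallel gripper is mounted at the origin on the work surface. World frame = base frame: x ahead of the robot, y to its left, z up, the work surface at z = 0. Lengths are in m, angles in rad, forces in N, time in s.
With the tool pointing down it reaches from about 0.325 to 0.775 m from the base axis. Payload 5.5 kg.
Tool frame: the origin (TCP) lies midway between the tips of the shut fingers; the grasp point (between the pads) lies 19 mm behind it (grasp_offset is the distance from the TCP to the grasp point, in m); z points along the fingers, y is the direction in which the jaws open and shut (so a half turn about z gives the same grasp; the last joint's range is limited). The gripper opens to 85 mm and grips with 20 to 120 N. Pads are 22 mm wide; open, the fingers measure 114 mm over their backs; the gripper's body (76 mm by 85 mm) begins 54 mm behind the grasp point. The pads swing forward as they close: fully open they stand 13 mm farther back than shut.
Start: joints at [-1.39, 0.091, 1.231, -0, 1.82, -0.057], TCP at [0.141, -0.583, 0.202] pointing down, gripper open.
Joint ranges: [-2.87, 2.87], [-0.86, 2.18], [0.17, 2.46], [-1.51, 4.65], [0.06, 2.69], [-2.65, 2.65]. Speed limits (rad/s): [2.57, 2.57, 3.01, 3.14, 3.14, 3.14].

INTERFACE

Orientations are given as a rotation vector (axis times angle).
In Python, from cell import get_state, read_camera, hand_in, recognise, silhouettes, grasp_offset gives the robot as it stands.
- The arm moves only by the tool apply_moves, never from a script. Its argument "targets" is a list of rows, each an object with "grip": the closure, from 0 (fully open) to 1 (shut); "delta_pos": the shift along the tool's x, y, z in mm, a list of three; "twist": the turn about the tool's z in rad. In form: [{"grip": grip, "delta_pos": [tx, ty, tz], "twist": twist}, ...]. A call has 1 to 5 rows; each row is the pose to reach, as a shift and turn from the pose commanded when the call began, along the tool's axes at that moment; what a row does not reach only later rows make up. A row lasts 1/8 s, in which the tool goes at most 62.5 mm and 10.7 degrees, less where a joint would pass 70% of its speed; a pose out of reach is approached as far as the arm can. A call with a gripper value outside its range is refused whole. The fingers move at their own pace and stop on an object; "grip_force" is the grip in N (left out, the last holds). Time passes only in rows, so rows that repeat a pose let the fingers close. It gives the time, the measured TCP pose, the force and the opening at its end, in the units of the state.
- get_state(): the state, without advancing time (a new reading comes with each control period).
- read_camera(name): name is "side" or "top"; returns a dict with "pixels" (400x640x3 uint8, blue, green, red), "range_z" (400x640 float32, m along the optical axis (not along the pixel's ray), 0 where there is no reading), "mtx" (3x3 intrinsics, pixels), "D" ([k1, k2, p1, p2, k3] as OpenCV has them; the pictures are not rectified), "R" (3x3) and "t" (3): a world point X has camera coordinates R X + t. Camera axes: x right, y down, z forward; pixel columns grow to the right and rows downward; lengths in m; the calibration is good to about 2 mm. A picture is of the moment at which its call begins.
- hand_in(): hands the job in, once; it reports no verdict.
Trained networks look in a picture, given as the dict that the camera call returned (one of the last four; its "shot" number tells which), for a name from the list of things; names that differ only in an ending like _2 or _b are one class to them, and where a whole thing is asked for, a point or a joint stands for the part that bears it (a point fixed in the world has none). Each returns a list of dicts, best first, with "confidence" (0 to 1); they miss things now and then, are a little off and sometimes report something else, mostly with a low value. They report only what shows in the picture. A call takes as long as a camera call.
- recognise(target, picture): "box" ([left, top, right, bottom] in pixels, round what is visible of it).
- silhouettes(target, picture): "mask" (400x640 bool, what is visible of it) and "box" ([left, top, right, bottom] in pixels, round what is visible of it).
The state is a dict: "clock": time; "joint_positions": joint angles; "joint_velocities": joint speeds; "joint_torque": joint torques, N m; "tool_pos": TCP position; "tcp_rot": TCP orientation; "contact_force": force on the tool from outside, world axes, zero at the start; "ft_torque": the same for the moment, N m; "opening": finger opening in m.
Only numpy, scipy, OpenCV 4.12 (cv2) and the standard library are available. Lean on these libraries where they do the work, as an engineer would, in place of code of your own. Each camera call takes 0.05 s, during which the arm holds its last target. There are 200 camera calls.

## Working session

There is one attempt and no reset: what is moved stays moved. The work goes in short steps, Python scripts to look and compute and a tool call to move; the robot and the scene stay as the last step left them, time stands still between calls to the robot, and variables do not carry over. Pictures are saved under pics/ and viewed, about 8 in all and at most 12, crops included, and the job is handed in when it is done.

Besides the shell and the picture viewer there is one more tool, called after ">>>" in YAML: its name, and indented under it one key for each argument. apply_moves: Moves the arm, as the interface text tells. Its arguments: {"type":"object","properties":{"targets":{"type":"array","items":{"type":"object","properties":{"grip":{"type":"number"},"delta_pos":{"type":"array","items":{"type":"number"}},"twist":{"type":"number"}}}},"grip_force":{"type":"number"}},"required":["targets"]}

```bash
ls; mkdir -p pics
python3 - <<'E'
from cell import *
import cv2,numpy as np
s=get_state();print(s, grasp_offset)
for n in("top","side"):
    p=read_camera(n);cv2.imwrite(f"pics/{n}0.png",p["pixels"]);print(n,p["mtx"],p["D"],p["R"],p["t"])
    for t in["isolator_box","key","key_holder","key_bow","isolator","lock_bolt","keyhole","handle_grip"]:
        r=recognise(t,p);print(t,[(np.round(q["box"]),round(q["confidence"],2)) for q in r[:2]])
E
```

```text
pics
{'clock': 0.0, 'joint_positions': array([-1.38968975e+00,  9.18607803e-02,  1.23192246e+00, -1.96997175e-05,
        1.81979282e+00, -5.67157325e-02]), 'joint_velocities': array([-0.00014666, -0.00115095,  0.00027836,  0.00106328, -0.0010969 ,
       -0.00134869]), 'joint_torque': array([ 2.03866133e-03, -4.58729625e+01, -4.18023884e+01, -3.27038219e-05,
        1.15535961e-02, -1.14330049e-06]), 'tool_pos': array([ 0.14127112, -0.58277129,  0.20052912]), 'tcp_rot': array([-3.11744445e+00, -3.72448423e-01,  2.23445548e-04]), 'contact_force': array([-0.36486883,  0.47292242,  0.20803607]), 'ft_torque': array([ 0.01828607, -0.02891344,  0.00668877]), 'opening': 0.0852465251586386} 0.0187
top [[362.46222329   0.         318.62505091]
 [  0.         362.46222329 203.2692659 ]
 [  0.           0.           1.        ]] [-0.01932895  0.          0.          0.          0.        ] [[ 0.0122064  -0.9999137   0.00485819]
 [-0.99880884 -0.01242218 -0.04718666]
 [ 0.04724294 -0.00427642 -0.99887427]] [0.0107412  0.55974746 1.19849193]
isolator_box [(array([241., 180., 326., 245.]), 0.9), 
[... 416 characters left out ...]
      393.3011543  199.42998014]
 [  0.           0.           1.        ]] [0.03330719 0.         0.         0.         0.        ] [[-0.99939421 -0.0333163   0.01006153]
 [-0.03227176  0.77892114 -0.62629098]
 [ 0.01302856 -0.62623628 -0.77952445]] [0.52638567 0.06922104 1.33017303]
isolator_box [(array([285., 199., 356., 281.]), 0.62), (array([312., 225., 343., 258.]), 0.42)]
key [(array([311., 229., 339., 258.]), 0.55)]
key_holder [(array([322., 162., 346., 190.]), 0.93)]
key_bow []
isolator [(array([312., 230., 339., 256.]), 0.86), (array([223., 183., 265., 228.]), 0.24)]
lock_bolt []
keyhole [(array([284., 194., 355., 282.]), 0.77)]
handle_grip [(array([312., 228., 341., 259.]), 0.88)]
```

Run:
```python
import cv2,numpy as np
a=cv2.imread("pics/top0.png")[140:280,225:405];b=cv2.imread("pics/side0.png")[150:290,225:405]
cv2.imwrite("pics/c0.png",np.hstack([cv2.resize(x,None,fx=4.4*0.5*2/2*1.0*2/2,fy=2.2*2/2*2.0/2*1.0,interpolation=2) if 0 else cv2.resize(x[:, :],(400,311),interpolation=2) for x in(a,b)]))
cv2.imwrite("pics/c1.png",np.vstack([cv2.resize(x,(640,498),interpolation=2)[:300] for x in()]) if 0 else cv2.resize(a,(760,591),interpolation=2))
```

```text
(no output)
```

View pics/c1.png

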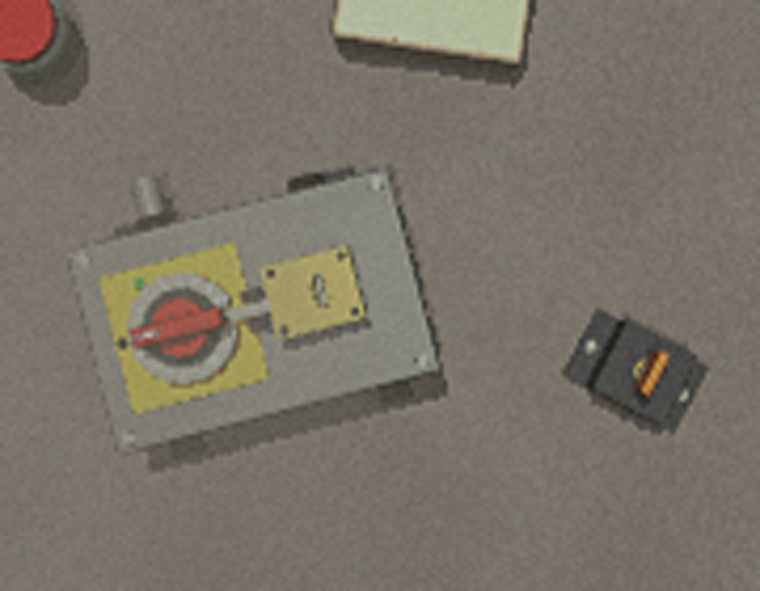

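View pics/side0.png

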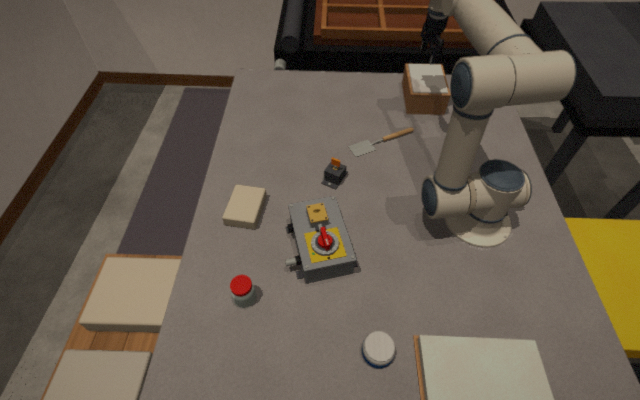

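```bash
cat > h.py <<'E'
from cell import *
import cv2,numpy as np
def avg(n,k=6):
    ps=[read_camera(n) for _ in range(k)]
    p=dict(ps[-1]);p["im"]=np.mean([q["pixels"].astype(float) for q in ps],0).astype(np.uint8)
    p["rz"]=np.median([q["range_z"] for q in ps],0);return p
def plane(p,uv,h):
    x=cv2.undistortPoints(np.float64(uv).reshape(-1,1,2),p["mtx"],np.float64(p["D"])).reshape(-1,2)
    d=np.c_[x,np.ones(len(x))]@p["R"];c=-p["R"].T@p["t"]
    return c+d*((h-c[2])/d[:,2])[:,None]
def cloud(p):
    v,u=np.nonzero(p["rz"]>0);x=cv2.undistortPoints(np.float64(np.c_[u,v]).reshape(-1,1,2),p["mtx"],np.float64(p["D"])).reshape(-1,2)
    return (np.c_[x,np.ones(len(x))]*p["rz"][v,u][:,None]-p["t"])@p["R"],u,v
def hsvmask(im,lo,hi,roi):
    m=cv2.inRange(cv2.cvtColor(im,cv2.COLOR_BGR2HSV),np.array(lo),np.array(hi));o=np.zeros_like(m);l,t,r,b=roi;o[t:b,l:r]=m[t:b,l:r];return o
def proj(p,X):
    r,_=cv2.Rodrigues(p["R"]);return cv2.projectPoints(np.float64(X).reshape(-1,1,3),r,np.float64(p["t"]),p["mtx"],np.float64(p["D"]))[0].reshape(-1,2)
E
python3 - <<'E'
from h import *
import pickle
for n in("top","side"):
    p=avg(n);pickle.dump(p,open(n+".pkl","wb"))
    P,u,v=cloud(p)
    for nm,zl,zh,c in(("boxtop",.083,.098,None),("locktop",.113,.127,None),("holder",.042,.055,None)):
        k=(P[:,2]>zl)&(P[:,2]<zh)&(P[:,0]>.3)&(P[:,0]<.75)&(abs(P[:,1])<.35)
        if nm=="holder":k&=(P[:,1]<-.1)&(P[:,1]>-.3)&(P[:,0]<.55)
        m=np.zeros((400,640),np.uint8);m[v[k],u[k]]=255
        cs=max(cv2.findContours(m,0,1)[0],key=cv2.contourArea,default=None)
        if cs is None: print(n,nm,None);continue
        h={"boxtop":.09,"locktop":.12,"holder":.05}[nm]
        W=plane(p,cs,h);r=cv2.minAreaRect((W[:,:2]*1000).astype(np.float32));print(n,nm,np.round(P[k][:,2].mean(),4),np.round(r[0],1),np.round(r[1],1),round(r[2],2))
    hsv=cv2.cvtColor(p["im"],cv2.COLOR_BGR2HSV)
    px={"top":[(290,203),(261,228),(380,228),(265,217)],"side":[(317,214),(310,245),(336,163),(323,240)]}[n]
    for (a,b) in px: print(n,(a,b),hsv[b,a])
E
```

```text
top boxtop 0.0913 [523.7 124.2] [155.8 245.6] 15.43
top locktop 0.1206 [536.3  79.2] [54. 65.] 14.79
top holder 0.0512 [ 480.8 -172.4] [60.7 59.6] 63.79
top (290, 203) [ 26  99 168]
top (261, 228) [ 24  36 142]
top (380, 228) [ 16 163 183]
top (265, 217) [  4 136 158]
side boxtop 0.0892 [522.1 126.2] [155.5 247.6] 15.48
side locktop 0.1184 [534.5  80.5] [54.5 69.2] 15.31
side holder 0.0487 [ 479.6 -169.1] [65.5 62.1] 64.23
side (317, 214) [ 20 162 168]
side (310, 245) [ 23 197 167]
side (336, 163) [ 12 228 102]
side (323, 240) [  1 235 100]
```

```bash
cat >> h.py <<'E'
from scipy.spatial.transform import Rotation as Ro
def go(x,y,z,yaw):
    s=get_state();R=Ro.from_rotvec(s["tcp_rot"]).as_matrix();d=R.T@(np.array([x,y,z])-s["tool_pos"]*1000)
    cy=np.arctan2(R[1,0],R[0,0]);w=-(yaw-cy);w=(w+np.pi)%(2*np.pi)-np.pi
    print("t",round(s["clock"],2),"tcp",np.round(s["tool_pos"]*1000,1),"yaw",round(cy,3),"tilt",np.round(R[2,:2],4),"-> delta",np.round(d,1),"twist",round(w,3))
E
python3 -c "
from h import *
go(480,-171,170,2.688)"
```

```text
t 1.5 tcp [ 141.3 -583.1  201.7] yaw 0.238 tilt [ 0. -0.] -> delta [ 426.2 -320.7   31.7] twist -2.45
```

>>> apply_moves:
  targets:
    - {"grip": 0,"delta_pos": [426,-321,20],"twist": -2.45}
    - {"grip": 0,"delta_pos": [426,-321,20],"twist": -2.45}
    - {"grip": 0,"delta_pos": [426,-321,20],"twist": -2.45}
    - {"grip": 0,"delta_pos": [426,-321,20],"twist": -2.45}
    - {"grip": 0,"delta_pos": [426,-321,20],"twist": -2.45}
  grip_force: 40

```text
clock: 2.12
tool_pos: [0.3404, -0.3401, 0.1901]
tcp_rot: [2.609, 1.749, 0.0]
contact_force: [1.3, -1.0, -0.2]
opening: 0.0853
```

```bash
python3 -c "
from h import *
go(480,-171,170,2.688)"
```

```text
t 2.12 tcp [ 340.4 -340.1  190.1] yaw 1.181 tilt [-0.0003  0.0008] -> delta [209.4  64.9  20.1] twist -1.507
```

>>> apply_moves:
  targets:
    - {"grip": 0.4,"delta_pos": [205,63,20],"twist": -1.49}
    - {"grip": 0.4,"delta_pos": [205,63,20],"twist": -1.49}
    - {"grip": 0.4,"delta_pos": [205,63,20],"twist": -1.49}
    - {"grip": 0.4,"delta_pos": [205,63,20],"twist": -1.49}
    - {"grip": 0.4,"delta_pos": [205,63,20],"twist": -1.49}

```text
clock: 2.75
tool_pos: [0.4776, -0.1747, 0.1695]
tcp_rot: [-1.532, -2.742, -0.001]
contact_force: [0.6, 0.0, -0.6]
opening: 0.0513
```

```bash
python3 -c "
from h import *
go(480,-171,150,2.688)"
```

```text
t 2.75 tcp [ 477.6 -174.7  169.5] yaw 2.123 tilt [ 0.0009 -0.0001] -> delta [ 1.8  4.  19.5] twist -0.565
```

>>> apply_moves:
  targets:
    - {"grip": 0.4,"delta_pos": [1,3,10],"twist": -0.56}
    - {"grip": 0.4,"delta_pos": [1,3,10],"twist": -0.56}
    - {"grip": 0.4,"delta_pos": [1,3,10],"twist": -0.56}
    - {"grip": 0.4,"delta_pos": [1,3,10],"twist": -0.56}

```text
clock: 3.25
tool_pos: [0.4786, -0.1744, 0.16]
tcp_rot: [0.732, 3.055, -0.0]
contact_force: [-0.3, 0.1, -0.0]
opening: 0.0512
```

Run:
```python
from h import *
import pickle
for n,roi in(("top",(360,210,395,245)),("side",(322,150,350,192))):
    p=pickle.load(open(n+".pkl","rb"))
    m=hsvmask(p["im"],(5,130,60),(20,255,255),roi);v,u=np.nonzero(m)
    for h in(.081,.096):
        W=plane(p,np.c_[u,v],h)[:,:2]*1000;c=W.mean(0);w,V=np.linalg.eigh(np.cov((W-c).T));print(n,h,len(u),c.round(1),np.degrees(np.arctan2(*V[::-1,1])).round(1),np.sqrt(w).round(1))
go(480,-171,62,2.688)
p=read_camera("side");X=np.array([480,-171,90])/1000;u,v=proj(p,X)[0].astype(int);print(u,v)
q=read_camera("top");u2,v2=proj(q,X)[0].astype(int)
f=lambda im,u,v:cv2.resize(im["pixels"][v-32:v+32,u-32:u+32],(390,390),interpolation=2)
cv2.imwrite("pics/k1.png",np.hstack([f(p,u,v),f(q,u2,v2)]))
```

```text
top 0.081 41 [ 481.1 -173.7] 152.4 [3.5 9.8]
top 0.096 41 [ 481.3 -171.2] 152.4 [3.5 9.7]
side 0.081 74 [ 479.2 -169.9] 103.8 [ 8.2 14.9]
side 0.096 74 [ 479.7 -155.3] 103.8 [ 8.1 14.7]
t 3.25 tcp [ 478.6 -174.4  160. ] yaw 2.671 tilt [-0.0001  0.    ] -> delta [ 0.3  3.7 98. ] twist -0.017
334 160
```

View pics/k1.png

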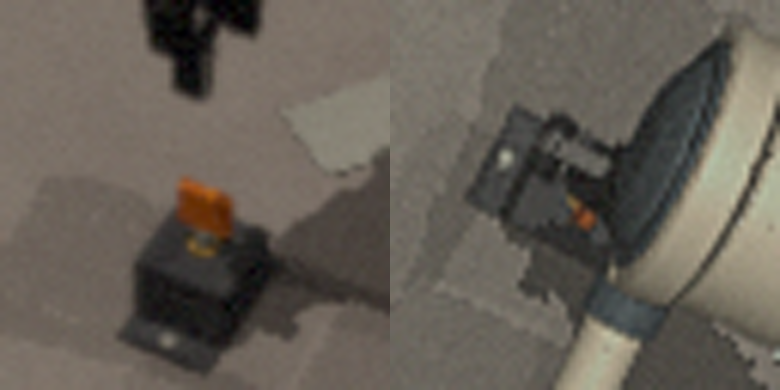

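>>> apply_moves:
  targets:
    - {"grip": 0.4,"delta_pos": [0,3.5,50],"twist": 0}
    - {"grip": 0.4,"delta_pos": [0,3.5,85],"twist": 0}
    - {"grip": 0.4,"delta_pos": [0,3.5,97],"twist": 0}
    - {"grip": 0.4,"delta_pos": [0,3.5,98],"twist": 0}
    - {"grip": 0.4,"delta_pos": [0,3.5,98],"twist": 0}

```text
clock: 3.98
tool_pos: [0.4812, -0.1718, 0.0639]
tcp_rot: [0.73, 3.053, -0.001]
contact_force: [0.5, 0.3, 0.8]
opening: 0.0511
```

>>> apply_moves:
  targets:
    - {"grip": 0.7,"delta_pos": [0,0,0],"twist": 0}
    - {"grip": 0.8,"delta_pos": [0,0,0],"twist": 0}
    - {"grip": 1,"delta_pos": [0,0,0],"twist": 0}
    - {"grip": 1,"delta_pos": [0,0,0],"twist": 0}
    - {"grip": 1,"delta_pos": [0,0,0],"twist": 0}

```text
clock: 4.6
tool_pos: [0.4805, -0.1716, 0.0626]
tcp_rot: [0.73, 3.055, -0.001]
contact_force: [-1.1, -1.0, 3.6]
opening: 0.0062
```

```bash
python3 -c "
from h import *
go(480,-171,62,2.671);s=get_state();print(s['contact_force'],s['ft_torque'],s['opening'])"
```

```text
t 4.6 tcp [ 480.5 -171.6   62.6] yaw 2.673 tilt [-0.0011 -0.0001] -> delta [0.7 0.3 0.6] twist 0.002
[-1.10040453 -0.96350214  3.64377168] [-0.07536509  0.09751758  0.01269627] 0.006247808727785442
```

>>> apply_moves:
  targets:
    - {"grip": 1,"delta_pos": [0,0,-3],"twist": 0}
    - {"grip": 1,"delta_pos": [0,0,-10],"twist": 0}
    - {"grip": 1,"delta_pos": [0,0,-30],"twist": 0}
    - {"grip": 1,"delta_pos": [0,0,-80],"twist": 0}
    - {"grip": 1,"delta_pos": [0,0,-115],"twist": 0}

```text
clock: 5.22
tool_pos: [0.4806, -0.1714, 0.1807]
tcp_rot: [0.729, 3.053, -0.001]
contact_force: [-0.1, -0.3, -0.7]
opening: 0.0058
```

Run:
```python
from h import *
go(536.9,74.6,180,0.2695+np.pi)
s=get_state();print(s['contact_force'],s['ft_torque'],s['opening'])
```

```text
t 5.22 tcp [ 480.6 -171.4  180.7] yaw 2.673 tilt [-0.003   0.0003] -> delta [ 60.9 244.9   0.6] twist -0.738
[-0.12110332 -0.28081687 -0.72534827] [ 0.015014   -0.01221815 -0.04176824] 0.005790559677090475
```

>>> apply_moves:
  targets:
    - {"grip": 1,"delta_pos": [61,245,0],"twist": -0.738}
    - {"grip": 1,"delta_pos": [61,245,0],"twist": -0.738}
    - {"grip": 1,"delta_pos": [61,245,0],"twist": -0.738}
    - {"grip": 1,"delta_pos": [61,245,0],"twist": -0.738}
    - {"grip": 1,"delta_pos": [61,245,0],"twist": -0.738}

```text
clock: 5.85
tool_pos: [0.5366, 0.079, 0.178]
tcp_rot: [-0.433, 3.111, 0.002]
contact_force: [-1.3, -0.5, -0.5]
opening: 0.0061
```

>>> apply_moves:
  targets:
    - {"grip": 1,"delta_pos": [0,0,0],"twist": 0}
    - {"grip": 1,"delta_pos": [0,0,0],"twist": 0}

```text
clock: 6.1
tool_pos: [0.5365, 0.0735, 0.1776]
tcp_rot: [-0.418, 3.113, -0.001]
contact_force: [-0.2, -0.3, -0.6]
opening: 0.0061
```

Run:
```python
from h import *
go(536.9,74.6,160,0.2695+np.pi)
p=avg("side",3);X=np.array([537,75,140])/1000;u,v=proj(p,X)[0].astype(int)
q=avg("top",3);u2,v2=proj(q,X)[0].astype(int)
f=lambda im,u,v:cv2.resize(im["im"][v-32:v+32,u-32:u+32],(390,390),interpolation=2)
cv2.imwrite("pics/k2.png",np.hstack([f(p,u,v),f(q,u2,v2)]));print(u,v,u2,v2)
```

```text
t 6.1 tcp [536.5  73.5 177.6] yaw -2.875 tilt [-0.0005 -0.0005] -> delta [-0.6  1.  17.6] twist -0.003
315 206 299 208
```

View pics/k2.png

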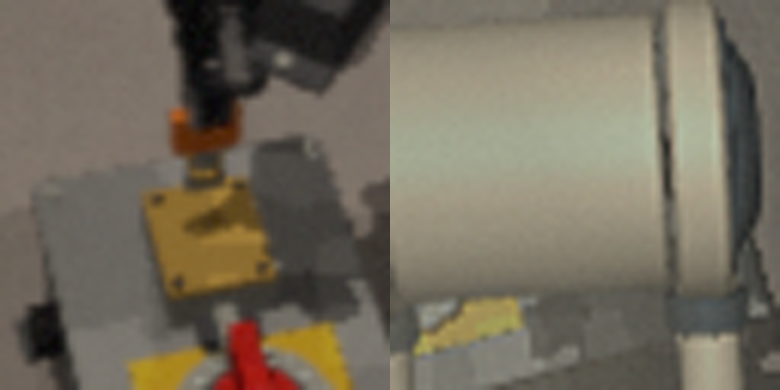

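>>> apply_moves:
  targets:
    - {"grip": 1,"delta_pos": [-0.6,1,15],"twist": 0}
    - {"grip": 1,"delta_pos": [-0.6,1,26],"twist": 0}
    - {"grip": 1,"delta_pos": [-0.6,1,26],"twist": 0}

```text
clock: 6.78
tool_pos: [0.5358, 0.0759, 0.1487]
tcp_rot: [0.421, -3.11, -0.0]
contact_force: [-0.4, 0.8, -0.2]
opening: 0.0062
```

Run:
```python
from h import *
go(536.9,74.6,148,0.2695+np.pi)
s=get_state();print(s['contact_force'],s['ft_torque'])
p=avg("side",5)
# key bow/collar vs lock in side view
X=np.array([537,75,140])/1000;u,v=proj(p,X)[0].astype(int)
cv2.imwrite("pics/k3.png",cv2.resize(p["im"][v-30:v+20,u-30:u+30],(720,600),interpolation=2));print(u-30,v-30)
s=get_state()
# predicted key points from TCP
T=s["tool_pos"];k=T+[0,0,-.0126]
ax=np.array([np.cos(.2695),np.sin(.2695),0])
print(proj(p,[k+ax*.017+[0,0,.016],k-ax*.017+[0,0,.016],k+[0,0,.016],k+[0,0,-.016],[.5369,.0746,.12]]).round(2))
```

```text
t 6.78 tcp [535.8  75.9 148.7] yaw -2.872 tilt [0.0035 0.0007] -> delta [-0.7 -1.6  0.7] twist -0.0
[-0.35872384  0.81108214 -0.24741103] [ 0.00125687 -0.04456074 -0.03324997]
285 176
[[310.28 205.18]
 [321.42 203.14]
 [315.87 204.16]
 [315.84 210.66]
 [315.91 210.88]]
```

View pics/k3.png

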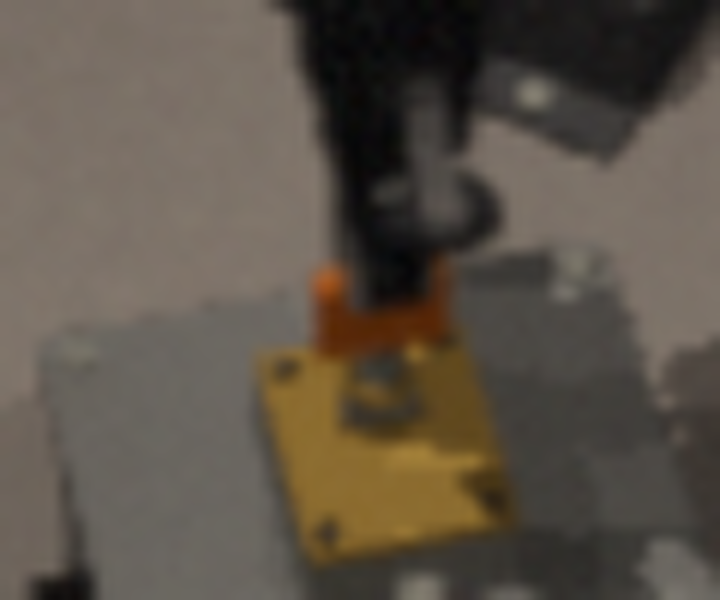

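>>> apply_moves:
  targets:
    - {"grip": 1,"delta_pos": [-0.7,-1.4,-1],"twist": 0}
    - {"grip": 1,"delta_pos": [-0.7,-1.4,-1],"twist": 0}
    - {"grip": 1,"delta_pos": [-0.7,-1.4,-1],"twist": 0}

```text
clock: 7.4
tool_pos: [0.5379, 0.0748, 0.1521]
tcp_rot: [-0.421, 3.113, 0.0]
contact_force: [-0.3, -0.5, -0.5]
opening: 0.0061
```

Run:
```python
from h import *
go(536.9,74.6,147,0.2695+np.pi)
s=get_state();print(s['contact_force'],s['ft_torque'],s['joint_velocities'].round(3))
p=avg("side",5);go(536.9,74.6,147,0.2695+np.pi)
h=cv2.cvtColor(p["im"],cv2.COLOR_BGR2HSV).astype(int)
for v in range(199,206): print(v,[tuple(h[v,u]) for u in range(309,325)])
```

```text
t 7.4 tcp [537.9  74.8 152.1] yaw -2.872 tilt [-0.0001 -0.    ] -> delta [1.  0.1 5.1] twist -0.0
[-0.30572954 -0.47833926 -0.48581086] [-0.03790824  0.01442617  0.02102093] [ 0.002 -0.002  0.001  0.     0.001 -0.001]
t 7.65 tcp [537.8  74.8 151.9] yaw -2.872 tilt [0.0001 0.    ] -> delta [0.9 0.1 4.9] twist -0.0
199 [(np.int64(15), np.int64(45), np.int64(125)), (np.int64(12), np.int64(108), np.int64(123)), (np.int64(12), np.int64(196), np.int64(152)), (np.int64(13), np.int64(216), np.int64(149)), (np.int64(10), np.int64(136), np.int64(101)), (np.int64(14), np.int64(57), np.int64(58)), (np.int64(12), np.int64(47), np.int64(27)), (np.int64(165), np.int64(34), np.int64(15)), (np.int64(0), np.int64(0), np.int64(10)), (np.int64(0), np.int64(54), np.int64(19)), (np.int64(11), np.int64(112), np.int64(25)), (np.int64(11), np.int64(128), np.int64(64)), (np.int64(10), np.int64(170), np.int64(81)), (np.int64(9), np.int64(62), np.int64(78)), (np.int64(15), np.int64(28), np.int64(74)), (np.int64(24), np.int64(20), np.int64(64))]
200 [(np.int64(15), np.int64(39), np.int64(118)), (np.int64(13), np
[... 3574 characters left out ...]
t64(143), np.int64(128)), (np.int64(19), np.int64(164), np.int64(132)), (np.int64(17), np.int64(180), np.int64(123)), (np.int64(17), np.int64(190), np.int64(114)), (np.int64(18), np.int64(181), np.int64(104)), (np.int64(15), np.int64(108), np.int64(78)), (np.int64(17), np.int64(58), np.int64(70)), (np.int64(18), np.int64(55), np.int64(60)), (np.int64(16), np.int64(68), np.int64(56)), (np.int64(18), np.int64(152), np.int64(77)), (np.int64(19), np.int64(175), np.int64(99)), (np.int64(19), np.int64(173), np.int64(96)), (np.int64(19), np.int64(168), np.int64(85)), (np.int64(19), np.int64(171), np.int64(91)), (np.int64(18), np.int64(151), np.int64(93)), (np.int64(17), np.int64(67), np.int64(87))]
```

>>> apply_moves:
  targets:
    - {"grip": 1,"delta_pos": [0.6,0,2],"twist": 0}
    - {"grip": 1,"delta_pos": [0.6,0,3.5],"twist": 0}
    - {"grip": 1,"delta_pos": [0.6,0,4.5],"twist": 0}
    - {"grip": 1,"delta_pos": [0.6,0,4.5],"twist": 0}

```text
clock: 8.15
tool_pos: [0.5372, 0.0746, 0.1473]
tcp_rot: [0.422, -3.113, -0.0]
contact_force: [-0.5, 0.9, -0.5]
opening: 0.0063
```

```bash
cat > st.py <<'E'
from h import *
go(537.2,74.8,147,0.2695+np.pi)
s=get_state();R=Ro.from_rotvec(s["tcp_rot"]).as_matrix();print("F tool",(R.T@s['contact_force']).round(2),"T",s['ft_torque'].round(3))
E
python3 st.py
```

```text
t 8.15 tcp [537.2  74.6 147.3] yaw -2.872 tilt [0.0003 0.0001] -> delta [-0.1  0.2  0.3] twist -0.0
F tool [0.28 1.01 0.49] T [0.068 0.03  0.048]
```

>>> apply_moves:
  targets:
    - {"grip": 1,"delta_pos": [0,0,1],"twist": 0}
    - {"grip": 1,"delta_pos": [0,0,2],"twist": 0}
    - {"grip": 1,"delta_pos": [0,0,2],"twist": 0}

```text
clock: 8.52
tool_pos: [0.5372, 0.0746, 0.1453]
tcp_rot: [0.421, -3.113, -0.0]
contact_force: [0.4, -0.0, -0.4]
opening: 0.0065
```

```bash
python3 st.py
```

```text
t 8.53 tcp [537.2  74.6 145.3] yaw -2.872 tilt [0.0002 0.    ] -> delta [-0.1  0.2 -1.7] twist -0.0
F tool [-0.36 -0.13  0.38] T [ 0.018  0.065 -0.014]
```

>>> apply_moves:
  targets:
    - {"grip": 1,"delta_pos": [0,0,1],"twist": 0}
    - {"grip": 1,"delta_pos": [0,0,2],"twist": 0}
    - {"grip": 1,"delta_pos": [0,0,3],"twist": 0}
    - {"grip": 1,"delta_pos": [0,0,3],"twist": 0}

```text
clock: 9.02
tool_pos: [0.5372, 0.0746, 0.1423]
tcp_rot: [0.422, -3.113, 0.0]
contact_force: [0.1, -0.9, -0.5]
opening: 0.0063
```

```bash
python3 st.py
```

```text
t 9.03 tcp [537.2  74.6 142.3] yaw -2.872 tilt [0.0002 0.    ] -> delta [-0.   0.2 -4.7] twist -0.0
F tool [ 0.15 -0.93  0.53] T [0.033 0.054 0.009]
```

>>> apply_moves:
  targets:
    - {"grip": 1,"delta_pos": [0,0,1.5],"twist": 0}
    - {"grip": 1,"delta_pos": [0,0,3],"twist": 0}
    - {"grip": 1,"delta_pos": [0,0,4.5],"twist": 0}
    - {"grip": 1,"delta_pos": [0,0,5.5],"twist": 0}
    - {"grip": 1,"delta_pos": [0,0,5.5],"twist": 0}

```text
clock: 9.65
tool_pos: [0.5374, 0.0746, 0.1373]
tcp_rot: [-0.422, 3.113, -0.0]
contact_force: [-0.0, 0.2, 0.7]
opening: 0.0059
```

```bash
python3 st.py
```

```text
t 9.65 tcp [537.4  74.6 137.3] yaw -2.872 tilt [-0.0006 -0.0001] -> delta [ 0.1  0.2 -9.7] twist -0.0
F tool [-0.02  0.16 -0.68] T [-0.012  0.14  -0.035]
```

>>> apply_moves:
  targets:
    - {"grip": 1,"delta_pos": [0,0,1],"twist": 0}
    - {"grip": 1,"delta_pos": [0,0,2.5],"twist": 0}
    - {"grip": 1,"delta_pos": [0,0,3.5],"twist": 0}
    - {"grip": 1,"delta_pos": [0,0,3.5],"twist": 0}

```text
clock: 10.15
tool_pos: [0.5373, 0.0746, 0.1336]
tcp_rot: [-0.421, 3.113, 0.0]
contact_force: [-0.8, 0.3, 3.7]
opening: 0.0058
```

```bash
python3 st.py
```

```text
t 10.15 tcp [537.3  74.6 133.6] yaw -2.872 tilt [-0.0003 -0.    ] -> delta [  0.1   0.2 -13.4] twist -0.0
F tool [ 0.72  0.53 -3.72] T [-0.018  0.092 -0.011]
```

>>> apply_moves:
  targets:
    - {"grip": 1,"delta_pos": [0,0,0.5],"twist": 0}
    - {"grip": 1,"delta_pos": [0,0,1],"twist": 0}
    - {"grip": 1,"delta_pos": [0,0,1],"twist": 0}

```text
clock: 10.52
tool_pos: [0.5375, 0.0746, 0.1332]
tcp_rot: [-0.421, 3.112, -0.0]
contact_force: [-1.4, -0.1, 6.5]
opening: 0.0064
```

```bash
python3 st.py
```

```text
t 10.53 tcp [537.5  74.6 133.2] yaw -2.872 tilt [-0.0012 -0.0002] -> delta [  0.3   0.2 -13.8] twist -0.0
F tool [ 1.35  0.25 -6.49] T [-0.111  0.213 -0.069]
```

```bash
cat > tq.py <<'E'
from h import *
a=[]
for i in range(5):
    s=get_state();R=Ro.from_rotvec(s["tcp_rot"]).as_matrix();a.append(np.r_[s["ft_torque"][2],s["joint_torque"][5],np.arctan2(R[1,0],R[0,0]),s["joint_positions"][5],s["contact_force"],s["tool_pos"]*1000]);read_camera("side")
a=np.array(a);print(s["clock"].__round__(2),"Tz,j6t,yaw,j6,F,pos",a.mean(0).round(4),"sd",a.std(0)[:2].round(4))
E
python3 tq.py
```

```text
10.72 Tz,j6t,yaw,j6,F,pos [-8.400000e-03 -1.600000e-03 -2.872400e+00 -1.764700e+00 -1.041900e+00
 -5.230000e-02  5.809800e+00  5.375227e+02  7.463720e+01  1.332229e+02] sd [0.0344 0.0001]
```

>>> apply_moves:
  targets:
    - {"grip": 1,"delta_pos": [0,0,0],"twist": 0.1}
    - {"grip": 1,"delta_pos": [0,0,0],"twist": 0.2}
    - {"grip": 1,"delta_pos": [0,0,0],"twist": 0.3}
    - {"grip": 1,"delta_pos": [0,0,0],"twist": 0.4}
    - {"grip": 1,"delta_pos": [0,0,0],"twist": 0.5}

```text
clock: 11.4
tool_pos: [0.5378, 0.0747, 0.1333]
tcp_rot: [0.366, 3.118, 0.001]
contact_force: [0.1, 0.4, 4.8]
opening: 0.0059
```

```bash
python3 tq.py
```

```text
11.6 Tz,j6t,yaw,j6,F,pos [ 1.210000e-02 -2.740000e-02  2.908100e+00 -1.262000e+00 -2.840000e-02
  2.980000e-02  5.351400e+00  5.378094e+02  7.471420e+01  1.332883e+02] sd [0.0359 0.5667]
```

```bash
sed -i 's/a.mean(0).round(4)/np.median(a,0).round(4).tolist(),"j6s",a[:,1].round(3).tolist()/' tq.py; python3 tq.py
```

```text
11.85 Tz,j6t,yaw,j6,F,pos [0.038, 0.0053, 2.9108, -1.2647, 0.0102, 0.4539, 5.2718, 537.8104, 74.6941, 133.2824] j6s [0.016, 0.007, 0.005, 0.005, 0.005] sd [0.0487 0.0041]
```

>>> apply_moves:
  targets:
    - {"grip": 1,"delta_pos": [0,0,0],"twist": 0.05}
    - {"grip": 1,"delta_pos": [0,0,0],"twist": 0.1}
    - {"grip": 1,"delta_pos": [0,0,0],"twist": 0.15}
    - {"grip": 1,"delta_pos": [0,0,0],"twist": 0.15}

```text
clock: 12.4
tool_pos: [0.5379, 0.0747, 0.1333]
tcp_rot: [0.595, 3.083, 0.001]
contact_force: [-0.5, 0.0, 5.5]
opening: 0.0061
```

```bash
python3 tq.py
```

```text
12.6 Tz,j6t,yaw,j6,F,pos [0.0264, 0.0343, 2.7607, -1.1147, 0.1885, -0.0947, 5.5085, 537.9058, 74.6407, 133.3056] j6s [0.237, 0.078, 0.034, 0.025, 0.023] sd [0.0275 0.0812]
```

>>> apply_moves:
  targets:
    - {"grip": 1,"delta_pos": [0,0,0],"twist": 0.02}
    - {"grip": 1,"delta_pos": [0,0,0],"twist": 0.04}
    - {"grip": 1,"delta_pos": [0,0,0],"twist": 0.04}
    - {"grip": 1,"delta_pos": [0,0,0],"twist": 0.04}

```text
clock: 13.15
tool_pos: [0.538, 0.0746, 0.1333]
tcp_rot: [0.656, 3.07, 0.001]
contact_force: [0.4, -0.7, 4.4]
opening: 0.006
```

```bash
python3 tq.py
```

```text
13.35 Tz,j6t,yaw,j6,F,pos [0.0502, 0.0313, 2.7208, -1.0748, 0.525, 0.4457, 5.0763, 537.9203, 74.6085, 133.2884] j6s [0.033, 0.032, 0.031, 0.031, 0.031] sd [0.0323 0.0008]
```

>>> apply_moves:
  targets:
    - {"grip": 1,"delta_pos": [0,0,0],"twist": 0.02}
    - {"grip": 1,"delta_pos": [0,0,0],"twist": 0.04}
    - {"grip": 1,"delta_pos": [0,0,0],"twist": 0.04}
    - {"grip": 1,"delta_pos": [0,0,0],"twist": 0.04}

```text
clock: 13.9
tool_pos: [0.538, 0.0746, 0.1333]
tcp_rot: [0.717, 3.056, 0.001]
contact_force: [-0.1, 1.0, 5.7]
opening: 0.0059
```

```bash
python3 tq.py
```

```text
14.1 Tz,j6t,yaw,j6,F,pos [0.0086, 0.0316, 2.6808, -1.0348, 0.5665, -0.4803, 5.5249, 537.9488, 74.5924, 133.2995] j6s [0.034, 0.032, 0.032, 0.032, 0.032] sd [0.0236 0.0008]
```

>>> apply_moves:
  targets:
    - {"grip": 1,"delta_pos": [0,0,0],"twist": 0.02}
    - {"grip": 1,"delta_pos": [0,0,0],"twist": 0.04}
    - {"grip": 1,"delta_pos": [0,0,0],"twist": 0.04}

```text
clock: 14.52
tool_pos: [0.538, 0.0746, 0.1333]
tcp_rot: [0.778, 3.041, 0.001]
contact_force: [0.2, 0.3, 6.0]
opening: 0.0061
```

```bash
python3 tq.py
```

```text
14.72 Tz,j6t,yaw,j6,F,pos [0.0214, 0.0371, 2.6408, -0.9948, 0.2179, -0.0764, 5.1501, 537.9729, 74.5714, 133.31] j6s [0.118, 0.054, 0.037, 0.033, 0.033] sd [0.0236 0.0324]
```

>>> apply_moves:
  targets:
    - {"grip": 1,"delta_pos": [0,0,0],"twist": 0.02}
    - {"grip": 1,"delta_pos": [0,0,0],"twist": 0.04}
    - {"grip": 1,"delta_pos": [0,0,0],"twist": 0.04}

```text
clock: 15.15
tool_pos: [0.538, 0.0746, 0.1333]
tcp_rot: [0.839, 3.025, 0.001]
contact_force: [0.4, 0.1, 5.6]
opening: 0.006
```

```bash
python3 tq.py
```

```text
15.35 Tz,j6t,yaw,j6,F,pos [0.1102, 0.1163, 2.6009, -0.9549, 0.3865, -0.6641, 5.6264, 537.9801, 74.5843, 133.3031] j6s [0.197, 0.134, 0.116, 0.113, 0.112] sd [0.0262 0.0325]
```

>>> apply_moves:
  targets:
    - {"grip": 1,"delta_pos": [0,0,0],"twist": 0.02}
    - {"grip": 1,"delta_pos": [0,0,0],"twist": 0.04}
    - {"grip": 1,"delta_pos": [0,0,0],"twist": 0.04}

```text
clock: 15.78
tool_pos: [0.538, 0.0746, 0.1333]
tcp_rot: [0.899, 3.008, 0.001]
contact_force: [1.1, -0.6, 4.1]
opening: 0.0057
```

```bash
python3 tq.py
```

```text
15.97 Tz,j6t,yaw,j6,F,pos [0.2119, 0.2283, 2.5611, -0.9151, 0.9577, -0.4724, 5.0481, 537.9889, 74.5585, 133.2994] j6s [0.309, 0.245, 0.228, 0.224, 0.224] sd [0.0289 0.0323]
```

>>> apply_moves:
  targets:
    - {"grip": 1,"delta_pos": [0,0,0],"twist": -0.04}
    - {"grip": 1,"delta_pos": [0,0,0],"twist": -0.04}
    - {"grip": 0.8,"delta_pos": [0,0,0],"twist": -0.04}
    - {"grip": 0.6,"delta_pos": [0,0,0],"twist": -0.04}
    - {"grip": 0.4,"delta_pos": [0,0,0],"twist": -0.04}

```text
clock: 16.65
tool_pos: [0.537, 0.0746, 0.1318]
tcp_rot: [-0.839, -3.026, 0.001]
contact_force: [0.0, -0.3, -0.1]
opening: 0.0504
```

>>> apply_moves:
  targets:
    - {"grip": 0.4,"delta_pos": [0,0,0],"twist": 0}
    - {"grip": 0.4,"delta_pos": [0,0,-5],"twist": 0}
    - {"grip": 0.4,"delta_pos": [0,0,-35],"twist": 0}
    - {"grip": 0.4,"delta_pos": [0,0,-85],"twist": 0}
    - {"grip": 0.4,"delta_pos": [0,0,-85],"twist": 0}

```text
clock: 17.27
tool_pos: [0.539, 0.0748, 0.2234]
tcp_rot: [0.837, 3.019, 0.005]
contact_force: [-0.5, 0.2, -0.5]
opening: 0.0513
```

Run:
```python
from h import *
go(509,175.8,215,0.2695+np.pi/2)
p=avg("side",3);X=np.array([525,120,120])/1000;u,v=proj(p,X)[0].astype(int)
cv2.imwrite("pics/k4.png",cv2.resize(p["im"][v-45:v+45,u-55:u+55],(733,600),interpolation=2));print(u-55,v-45)
```

```text
t 17.27 tcp [539.   74.8 223.4] yaw 2.601 tilt [-0.0076  0.0054] -> delta [77.8 71.1  8.2] twist 0.76
264 178
```

View pics/k4.png

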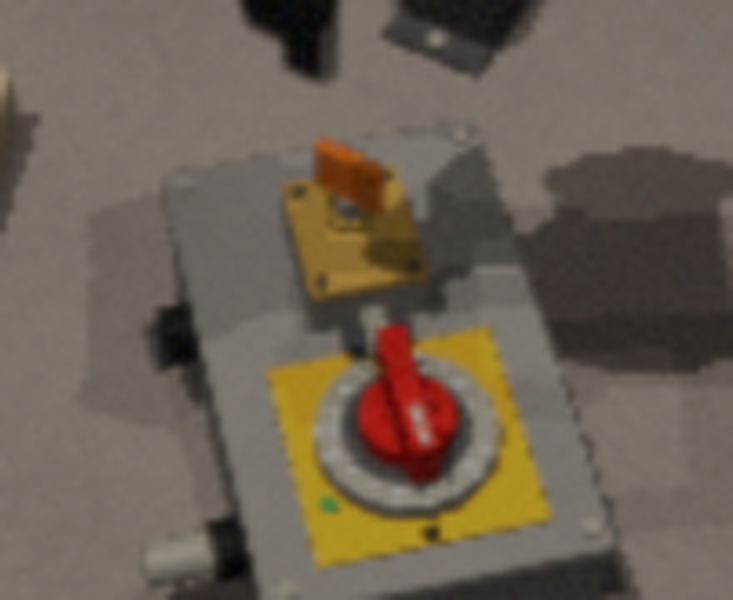

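>>> apply_moves:
  targets:
    - {"grip": 0.4,"delta_pos": [77,71,5],"twist": 0.76}
    - {"grip": 0.4,"delta_pos": [77,71,5],"twist": 0.76}
    - {"grip": 0.4,"delta_pos": [77,71,5],"twist": 0.76}
    - {"grip": 0.4,"delta_pos": [77,71,5],"twist": 0.76}
    - {"grip": 0.4,"delta_pos": [77,71,5],"twist": 0.76}

```text
clock: 18.05
tool_pos: [0.5072, 0.1751, 0.2108]
tcp_rot: [-1.901, -2.499, 0.003]
contact_force: [-0.2, -0.1, -0.2]
opening: 0.0511
```

>>> apply_moves:
  targets:
    - {"grip": 0.4,"delta_pos": [0,0,0],"twist": 0}
    - {"grip": 0.4,"delta_pos": [0,0,0],"twist": 0}

```text
clock: 18.3
tool_pos: [0.5078, 0.1749, 0.2121]
tcp_rot: [-1.9, -2.502, 0.001]
contact_force: [-0.4, -0.5, 0.3]
opening: 0.0512
```

Run:
```python
from h import *
go(509,175.8,114,0.2695+np.pi/2)
```

```text
t 18.3 tcp [507.8 174.9 212.1] yaw 1.842 tilt [ 0.     -0.0006] -> delta [ 0.5  1.5 98.1] twist 0.002
```

>>> apply_moves:
  targets:
    - {"grip": 0.4,"delta_pos": [0.5,1.5,45],"twist": 0}
    - {"grip": 0.4,"delta_pos": [0.5,1.5,80],"twist": 0}
    - {"grip": 0.4,"delta_pos": [0.5,1.5,96],"twist": 0}
    - {"grip": 0.4,"delta_pos": [0.5,1.5,97],"twist": 0}
    - {"grip": 0.4,"delta_pos": [0.5,1.5,97],"twist": 0}
  grip_force: 70

```text
clock: 18.92
tool_pos: [0.5099, 0.1762, 0.1173]
tcp_rot: [1.901, 2.499, 0.003]
contact_force: [0.4, 0.1, 0.4]
opening: 0.0513
```

>>> apply_moves:
  targets:
    - {"grip": 0.6,"delta_pos": [0,0,0],"twist": 0}
    - {"grip": 0.75,"delta_pos": [0,0,0],"twist": 0}
    - {"grip": 1,"delta_pos": [0,0,0],"twist": 0}
    - {"grip": 1,"delta_pos": [0,0,0],"twist": 0}
    - {"grip": 1,"delta_pos": [0,0,0],"twist": 0}

```text
clock: 19.55
tool_pos: [0.5091, 0.176, 0.1154]
tcp_rot: [-1.902, -2.5, 0.0]
contact_force: [-0.3, -0.3, 0.9]
opening: -0.0001
```

```bash
python3 tq.py
```

```text
19.75 Tz,j6t,yaw,j6,F,pos [0.0095, -0.0001, 1.8408, -0.0003, -0.3291, 0.1716, 0.8888, 509.0824, 176.0076, 115.4146] j6s [-0.0, -0.0, -0.0, -0.0, -0.0] sd [0.0197 0.    ]
```

Run:
```python
from h import *
p=avg("side",3);X=np.array([515,150,120])/1000;u,v=proj(p,X)[0].astype(int)
q=avg("top",3);u2,v2=proj(q,X)[0].astype(int)
f=lambda im,u,v:cv2.resize(im["im"][v-32:v+32,u-32:u+32],(390,390),interpolation=2)
cv2.imwrite("pics/k5.png",np.hstack([f(p,u,v),f(q,u2,v2)]));print(u,v,u2,v2)
```

```text
322 231 275 215
```

View pics/k5.png

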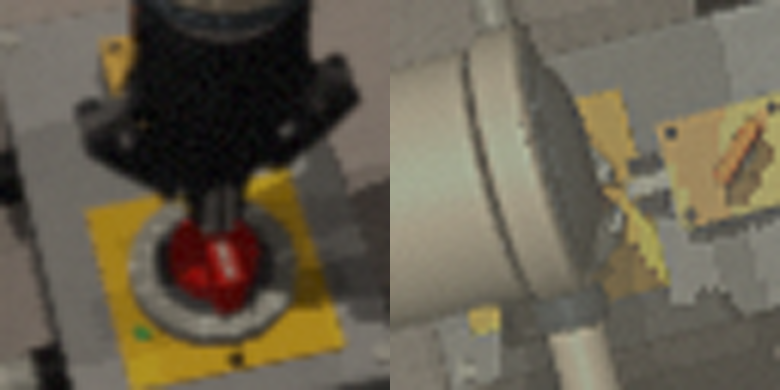

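Run:
```python
from h import *
p=avg("side",2);s=get_state();T=s["tool_pos"];print(T,s["opening"])
f=lambda X:((proj(p,X)-[290,199])*6.09).round(0).tolist()
b=np.array([np.cos(.2695),np.sin(.2695),0]);y=np.array([-b[1],b[0],0]);H=np.array([.509,.1758,.138])
print("tcp",f(T),"tcp+19",f(T+[0,0,.019]),"tcp+54",f(T+[0,0,.054]),"barC",f(H),"bar ends",f([H-.033*y,H+.033*y]))
P,u,v=cloud(p)
k=(u>319)&(u<333)&(v>226)&(v<246)
for r in range(224,250,2): print(r,[tuple((P[(u==c)&(v==r)][0]*1000).round().astype(int).tolist()) if ((u==c)&(v==r)).any() else None for c in (321,323,325,327,329,331)])
```

```text
[0.5091154  0.1760011  0.11547116] 5.573779509230262e-05
tcp [[208.0, 250.0]] tcp+19 [[209.0, 228.0]] tcp+54 [[210.0, 186.0]] barC [[209.0, 224.0]] bar ends [[192.0, 167.0], [226.0, 282.0]]
224 [(519, 196, 224), (514, 195, 222), (508, 169, 186), (503, 183, 206), (498, 190, 217), (492, 190, 216)]
226 [(519, 195, 213), (513, 194, 211), (508, 173, 182), (503, 184, 198), (497, 184, 199), (492, 185, 200)]
228 [(519, 191, 198), (513, 188, 194), (508, 187, 194), (502, 185, 191), (497, 186, 192), (489, 116, 92)]
230 [(519, 185, 180), (513, 190, 188), (508, 185, 181), (507, 491, 628), (497, 179, 173), (489, 123, 90)]
232 [(519, 184, 168), (513, 185, 170), (508, 186, 172), (502, 185, 171), (496, 179, 162), (489, 139, 104)]
234 [(518, 185, 161), (513, 183, 158), (507, 186, 163), (502, 185, 161), (496, 181, 155), (489, 145, 102)]
236 [(519, 162, 116), (513, 186, 152), (507, 184, 150), (502, 185, 151), (495, 161, 116), (489, 154, 105)]
238 [(518, 168, 115), (513, 182, 136), (507, 182, 136), (506, 489, 605), (495, 169, 116), (489, 168, 115)]
240 [(518, 176, 115), (512, 186, 132), (507, 189, 136), (501, 190, 138), (495, 174, 114), (489, 175, 116)]
242 [(518, 181, 113), (512, 185, 120), (507, 195, 136), (501, 196, 137), (495, 184, 119), (489, 181, 114)]
244 [(518, 190, 117), (512, 190, 117), (506, 205, 140), (501, 203, 138), (495, 201, 135), (489, 180, 103)]
246 [(518, 192, 108), (512, 193, 110), (506, 205, 130), (501, 206, 132), (495, 204, 130), (489, 188, 104)]
248 [(517, 196, 105), (512, 194, 101), (506, 205, 120), (500, 204, 119), (495, 203, 118), (489, 194, 103)]
```

>>> apply_moves:
  targets:
    - {"grip": 1,"delta_pos": [0,0,0],"twist": 0.03}
    - {"grip": 1,"delta_pos": [0,0,0],"twist": 0.05}
    - {"grip": 1,"delta_pos": [0,0,0],"twist": 0.05}

```text
clock: 20.58
tool_pos: [0.5091, 0.176, 0.1155]
tcp_rot: [1.965, 2.451, 0.0]
contact_force: [0.4, 0.3, 0.4]
opening: -0.0001
```

```bash
python3 tq.py; python3 -c "
from h import *
print(get_state()['opening'])"
```

```text
20.77 Tz,j6t,yaw,j6,F,pos [-0.0018, 0.0146, 1.7909, 0.0496, -0.1607, 0.2697, 0.0316, 509.1195, 176.0096, 115.4743] j6s [0.122, 0.046, 0.015, 0.004, 0.0] sd [0.0341 0.0453]
-0.0002799958652916586
```

>>> apply_moves:
  targets:
    - {"grip": 1,"delta_pos": [0,0,-2],"twist": -0.05}
    - {"grip": 1,"delta_pos": [0,0,-5],"twist": -0.05}
    - {"grip": 1,"delta_pos": [0,0,-10],"twist": -0.05}

```text
clock: 21.2
tool_pos: [0.5091, 0.176, 0.1256]
tcp_rot: [-1.903, -2.499, 0.0]
contact_force: [0.4, 0.3, 0.6]
opening: 0.0002
```

>>> apply_moves:
  targets:
    - {"grip": 1,"delta_pos": [0,0,-20],"twist": 0}
    - {"grip": 1,"delta_pos": [0,0,-50],"twist": 0}
    - {"grip": 1,"delta_pos": [0,0,-100],"twist": 0}
    - {"grip": 0.4,"delta_pos": [0,0,-120],"twist": 0}
    - {"grip": 0.4,"delta_pos": [0,0,-120],"twist": 0}

```text
clock: 21.82
tool_pos: [0.51, 0.1763, 0.2491]
tcp_rot: [1.9, 2.497, 0.007]
contact_force: [0.3, -0.1, -0.7]
opening: 0.0356
```

Run:
```python
from h import *
p=avg("side",3);X=np.array([515,140,120])/1000;u,v=proj(p,X)[0].astype(int)
cv2.imwrite("pics/k6.png",cv2.resize(p["im"][v-40:v+40,u-50:u+50],(750,600),interpolation=2));print(u-50,v-40)
s=get_state();print(s["tool_pos"],s["contact_force"],s["opening"])
```

```text
272 188
[0.50878408 0.17592845 0.24432656] [ 0.32406164  0.04544649 -0.15726255] 0.05096365260603729
```

View pics/k6.png

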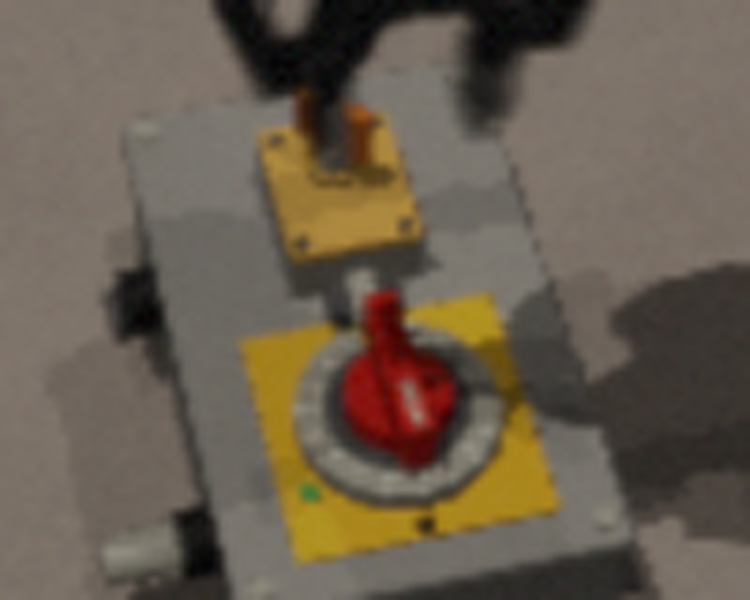

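>>> apply_moves:
  targets:
    - {"grip": 0.4,"delta_pos": [0,0,50],"twist": 0}
    - {"grip": 0.4,"delta_pos": [0,0,100],"twist": 0}
    - {"grip": 0.4,"delta_pos": [0,0,124],"twist": 0}
    - {"grip": 0.6,"delta_pos": [0,0,129],"twist": 0}
    - {"grip": 0.7,"delta_pos": [0,0,129],"twist": 0}
  grip_force: 30

```text
clock: 22.6
tool_pos: [0.509, 0.176, 0.1165]
tcp_rot: [-1.902, -2.5, 0.001]
contact_force: [0.8, 0.4, 0.2]
opening: 0.0253
```

>>> apply_moves:
  targets:
    - {"grip": 0.75,"delta_pos": [0,0,0],"twist": 0}
    - {"grip": 0.75,"delta_pos": [0,0,0],"twist": 0}

```text
clock: 22.85
tool_pos: [0.5098, 0.1762, 0.1179]
tcp_rot: [1.901, 2.499, 0.003]
contact_force: [0.6, 0.3, -0.8]
opening: 0.0212
```

>>> apply_moves:
  targets:
    - {"grip": 0.82,"delta_pos": [0,0,0],"twist": 0}
    - {"grip": 0.82,"delta_pos": [0,0,0],"twist": 0}

```text
clock: 23.1
tool_pos: [0.5092, 0.1761, 0.1167]
tcp_rot: [1.902, 2.5, 0.0]
contact_force: [-0.1, 0.2, -1.1]
opening: 0.0156
```

>>> apply_moves:
  targets:
    - {"grip": 0.88,"delta_pos": [0,0,0],"twist": 0}
    - {"grip": 0.88,"delta_pos": [0,0,0],"twist": 0}

```text
clock: 23.35
tool_pos: [0.5091, 0.176, 0.1164]
tcp_rot: [-1.902, -2.5, 0.0]
contact_force: [-0.6, 0.1, 0.1]
opening: 0.0103
```

Run:
```python
from h import *
p=avg("side",6);s=get_state();T=s["tool_pos"]
u,v=proj(p,T+[0,0,.02])[0].round().astype(int)
cv2.imwrite("pics/k7.png",cv2.resize(p["im"][v-20:v+20,u-25:u+25],(750,600),interpolation=2));print(u-25,v-20,((proj(p,[T,T+[0,0,.02]])-[u-25,v-20]+.5)*15).round(),s["opening"])
```

```text
299 216 [[385. 367.]
 [387. 309.]] 0.009991068809905912
```

View pics/k7.png

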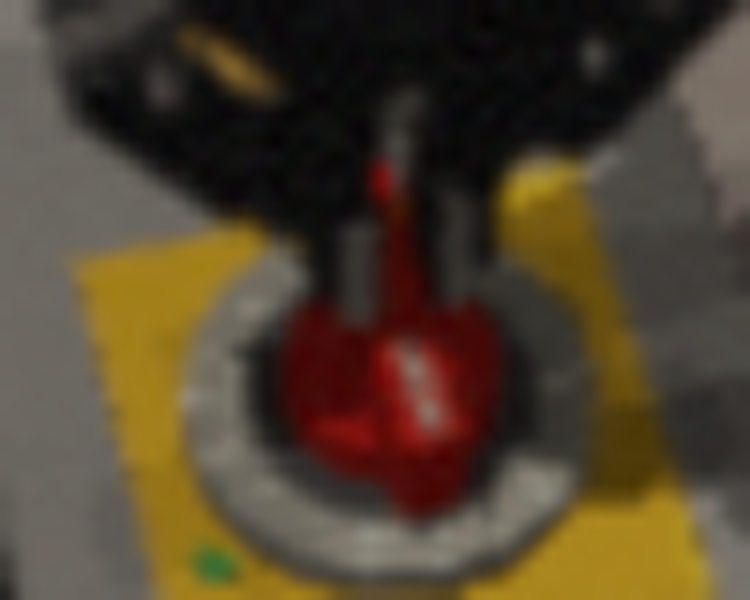

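>>> apply_moves:
  targets:
    - {"grip": 0.6,"delta_pos": [0,0,0],"twist": 0}
    - {"grip": 0.6,"delta_pos": [0,0,4],"twist": 0}
    - {"grip": 0.6,"delta_pos": [0,0,7],"twist": 0}
    - {"grip": 0.6,"delta_pos": [0,0,7],"twist": 0}
  grip_force: 40

```text
clock: 24.15
tool_pos: [0.5088, 0.1759, 0.1089]
tcp_rot: [-1.902, -2.5, 0.001]
contact_force: [-0.1, -0.1, -0.1]
opening: 0.0344
```

>>> apply_moves:
  targets:
    - {"grip": 0.6,"delta_pos": [0,0,2],"twist": 0}
    - {"grip": 0.6,"delta_pos": [0,0,4],"twist": 0}
    - {"grip": 0.6,"delta_pos": [0,0,4],"twist": 0}

```text
clock: 24.52
tool_pos: [0.509, 0.176, 0.1052]
tcp_rot: [-1.902, -2.5, 0.0]
contact_force: [-0.0, -0.2, -0.6]
opening: 0.0341
```

>>> apply_moves:
  targets:
    - {"grip": 0.8,"delta_pos": [0,0,0],"twist": 0}
    - {"grip": 0.9,"delta_pos": [0,0,0],"twist": 0}
    - {"grip": 0.9,"delta_pos": [0,0,0],"twist": 0}

```text
clock: 24.9
tool_pos: [0.5086, 0.1759, 0.1057]
tcp_rot: [-1.902, -2.5, 0.001]
contact_force: [-4.7, -1.1, 3.1]
opening: 0.0118
```

>>> apply_moves:
  targets:
    - {"grip": 1,"delta_pos": [0,0,0],"twist": 0}
    - {"grip": 1,"delta_pos": [0,0,0],"twist": 0}
    - {"grip": 1,"delta_pos": [0,0,0],"twist": 0}
  grip_force: 60

```text
clock: 25.28
tool_pos: [0.5087, 0.1759, 0.1058]
tcp_rot: [-1.902, -2.5, 0.001]
contact_force: [-5.1, -1.8, 3.7]
opening: 0.0109
```

```bash
python3 tq.py; python3 -c "
from h import *
print(get_state()['opening'])"
```

```text
25.48 Tz,j6t,yaw,j6,F,pos [-0.0265, 0.001, 1.8408, -0.0003, -4.8745, -1.4847, 3.7141, 508.6476, 175.8624, 105.7882] j6s [0.001, 0.001, 0.001, 0.001, 0.001] sd [0.0152 0.    ]
0.010748670678712262
```

>>> apply_moves:
  targets:
    - {"grip": 1,"delta_pos": [0,-0.6,0],"twist": 0}
    - {"grip": 1,"delta_pos": [0,-0.6,0],"twist": 0.03}
    - {"grip": 1,"delta_pos": [0,-0.6,0],"twist": 0.08}
    - {"grip": 1,"delta_pos": [0,-0.6,0],"twist": 0.12}
    - {"grip": 1,"delta_pos": [0,-0.6,0],"twist": 0.12}

```text
clock: 26.15
tool_pos: [0.5088, 0.1759, 0.1058]
tcp_rot: [2.049, 2.381, 0.001]
contact_force: [-2.2, -0.8, 3.4]
opening: 0.0108
```

```bash
python3 tq.py
```

```text
26.35 Tz,j6t,yaw,j6,F,pos [0.1491, 0.1791, 1.7211, 0.1194, -1.9792, -1.0045, 4.1036, 508.7622, 175.9131, 105.787] j6s [0.384, 0.234, 0.179, 0.168, 0.174] sd [0.0395 0.0814]
```

>>> apply_moves:
  targets:
    - {"grip": 1,"delta_pos": [0,0,0],"twist": 0.08}
    - {"grip": 1,"delta_pos": [0,0,0],"twist": 0.16}
    - {"grip": 1,"delta_pos": [0,0,0],"twist": 0.24}
    - {"grip": 1,"delta_pos": [0,0,0],"twist": 0.24}

```text
clock: 26.9
tool_pos: [0.5091, 0.1759, 0.1058]
tcp_rot: [2.318, 2.12, 0.002]
contact_force: [-0.7, -1.3, 4.4]
opening: 0.0108
```

```bash
python3 tq.py
```

```text
27.1 Tz,j6t,yaw,j6,F,pos [0.16, 0.181, 1.4821, 0.3583, 0.2071, -0.6035, 4.5689, 509.0602, 175.9285, 105.7722] j6s [0.571, 0.277, 0.181, 0.152, 0.145] sd [0.0322 0.16  ]
```

Turning freely. On to ~0.95.

>>> apply_moves:
  targets:
    - {"grip": 1,"delta_pos": [0,0,0],"twist": 0.1}
    - {"grip": 1,"delta_pos": [0,0,0],"twist": 0.2}
    - {"grip": 1,"delta_pos": [0,0,0],"twist": 0.3}
    - {"grip": 1,"delta_pos": [0,0,0],"twist": 0.4}
    - {"grip": 1,"delta_pos": [0,0,0],"twist": 0.5}

```text
clock: 27.78
tool_pos: [0.5097, 0.1757, 0.1058]
tcp_rot: [2.772, 1.475, 0.004]
contact_force: [3.1, -1.4, 3.4]
opening: 0.0111
```

>>> apply_moves:
  targets:
    - {"grip": 1,"delta_pos": [0,0,0],"twist": 0.06}
    - {"grip": 1,"delta_pos": [0,0,0],"twist": 0.12}
    - {"grip": 1,"delta_pos": [0,0,0],"twist": 0.12}
    - {"grip": 1,"delta_pos": [0,0,0],"twist": 0.12}

```text
clock: 28.28
tool_pos: [0.5098, 0.1756, 0.1058]
tcp_rot: [2.853, 1.312, 0.004]
contact_force: [5.7, -1.8, 4.0]
opening: 0.011
```

```bash
python3 tq.py
```

```text
28.48 Tz,j6t,yaw,j6,F,pos [0.1811, 0.1571, 0.8621, 0.9779, 5.6348, -1.4275, 3.3196, 509.8046, 175.6111, 105.7878] j6s [0.164, 0.158, 0.157, 0.157, 0.157] sd [0.0352 0.0026]
```

>>> apply_moves:
  targets:
    - {"grip": 1,"delta_pos": [0.2,0.6,0],"twist": 0.03}
    - {"grip": 1,"delta_pos": [0.2,0.6,0],"twist": 0.06}
    - {"grip": 1,"delta_pos": [0.2,0.6,0],"twist": 0.06}

```text
clock: 28.9
tool_pos: [0.5099, 0.1755, 0.1058]
tcp_rot: [2.893, 1.223, 0.003]
contact_force: [5.1, -1.4, 4.6]
opening: 0.011
```

```bash
python3 tq.py
```

```text
29.1 Tz,j6t,yaw,j6,F,pos [0.1725, 0.1944, 0.8002, 1.0394, 5.1081, -1.0625, 3.0856, 509.8477, 175.5496, 105.7917] j6s [0.309, 0.218, 0.194, 0.19, 0.19] sd [0.0236 0.0456]
```

>>> apply_moves:
  targets:
    - {"grip": 1,"delta_pos": [0,0,0],"twist": 0.02}
    - {"grip": 1,"delta_pos": [0,0,0],"twist": 0.03}
    - {"grip": 1,"delta_pos": [0,0,0],"twist": 0.03}

```text
clock: 29.52
tool_pos: [0.5099, 0.1755, 0.1058]
tcp_rot: [2.911, 1.18, 0.003]
contact_force: [4.9, -1.2, 4.7]
opening: 0.0109
```

```bash
python3 tq.py
```

```text
29.73 Tz,j6t,yaw,j6,F,pos [0.2073, 0.2012, 0.7702, 1.0693, 5.5398, -1.0189, 3.414, 509.8694, 175.5055, 105.7911] j6s [0.239, 0.209, 0.201, 0.2, 0.2] sd [0.0078 0.0152]
```

>>> apply_moves:
  targets:
    - {"grip": 1,"delta_pos": [0,0,0],"twist": 0.02}
    - {"grip": 1,"delta_pos": [0,0,0],"twist": 0.04}
    - {"grip": 1,"delta_pos": [0,0,0],"twist": 0.04}

```text
clock: 30.15
tool_pos: [0.5099, 0.1755, 0.1058]
tcp_rot: [2.933, 1.122, 0.003]
contact_force: [5.4, -2.1, 3.8]
opening: 0.0108
```

```bash
python3 tq.py
```

```text
30.35 Tz,j6t,yaw,j6,F,pos [0.5807, 0.5749, 0.7309, 1.1087, 5.3638, -1.7619, 3.768, 509.876, 175.5254, 105.7781] j6s [0.657, 0.592, 0.575, 0.571, 0.571] sd [0.0226 0.0327]
```

>>> apply_moves:
  targets:
    - {"grip": 1,"delta_pos": [0,0,0],"twist": 0.02}
    - {"grip": 1,"delta_pos": [0,0,0],"twist": 0.03}
    - {"grip": 1,"delta_pos": [0,0,0],"twist": 0.03}

```text
clock: 30.78
tool_pos: [0.5099, 0.1755, 0.1058]
tcp_rot: [2.95, 1.079, 0.003]
contact_force: [5.7, -1.7, 3.4]
opening: 0.0109
```

```bash
python3 tq.py
```

```text
30.98 Tz,j6t,yaw,j6,F,pos [0.8219, 0.8344, 0.7014, 1.1383, 5.9152, -1.9039, 3.6283, 509.8788, 175.523, 105.7905] j6s [0.874, 0.842, 0.834, 0.833, 0.833] sd [0.0175 0.0159]
```

>>> apply_moves:
  targets:
    - {"grip": 1,"delta_pos": [0,0,0],"twist": -0.08}
    - {"grip": 1,"delta_pos": [0,0,0],"twist": -0.08}
    - {"grip": 0.8,"delta_pos": [0,0,0],"twist": -0.08}
    - {"grip": 0.6,"delta_pos": [0,0,0],"twist": -0.08}
    - {"grip": 0.5,"delta_pos": [0,0,0],"twist": -0.08}

```text
clock: 31.65
tool_pos: [0.5084, 0.1757, 0.1047]
tcp_rot: [-2.905, -1.195, 0.003]
contact_force: [0.4, 0.1, -0.5]
opening: 0.0427
```

>>> apply_moves:
  targets:
    - {"grip": 0.5,"delta_pos": [0,0,0],"twist": 0}
    - {"grip": 0.5,"delta_pos": [0,0,-20],"twist": 0}
    - {"grip": 0.5,"delta_pos": [0,0,-70],"twist": 0}
    - {"grip": 0.5,"delta_pos": [0,0,-120],"twist": 0}
    - {"grip": 0.5,"delta_pos": [0,0,-120],"twist": 0}

```text
clock: 32.28
tool_pos: [0.5109, 0.1762, 0.233]
tcp_rot: [2.904, 1.195, 0.018]
contact_force: [0.5, -0.2, 1.0]
opening: 0.0422
```

Run:
```python
from h import *
p=avg("side",3);X=np.array([515,140,120])/1000;u,v=proj(p,X)[0].astype(int)
cv2.imwrite("pics/k8.png",cv2.resize(p["im"][v-40:v+40,u-50:u+50],(750,600),interpolation=2))
s=get_state();print(s["tool_pos"],s["contact_force"],s["opening"],s["clock"])
```

```text
[0.509017   0.17555277 0.22545319] [-0.20822305 -0.1968892  -0.44921713] 0.043135489204842274 32.425
```

View pics/k8.png

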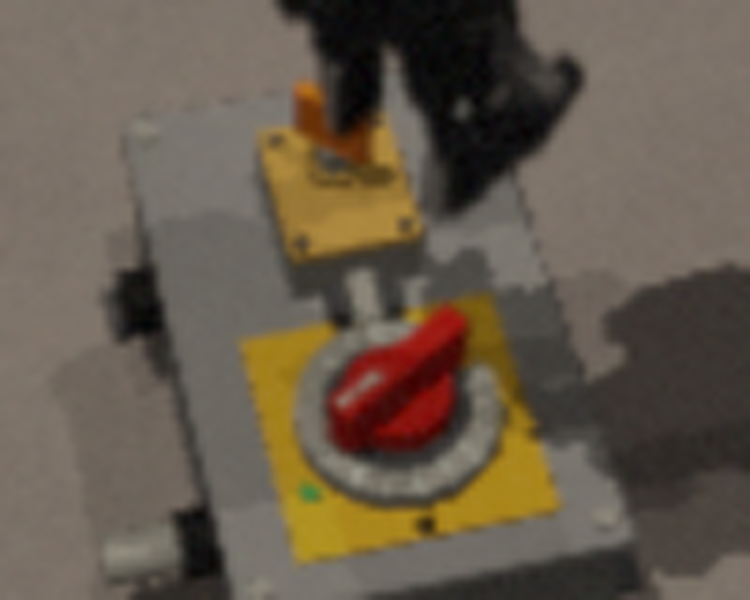

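```bash
python3 -c "
from cell import *
print(hand_in())"
```

```text
the job is handed in; nothing more can be done
None
```

The press drive should now be live, and I handed the job in at about 32.4 s of the 72 s allowed. I lifted the key out and pushed it home; it was seated at about 6 N. I turned it clockwise about 0.81 rad to a springy stop, released the key and turned the isolator handle clockwise to its stop.

**Last checks**
- **Key torque:** it read 0.224 N m settled at the stop. Less about 0.03 N m of free drag, that is about 10.7 N on the stop, inside the snug range. Taken without subtracting the drag, it would be about 12.4 N, slightly over. Motor-torque readings right after the last step, before it settled, reached about 0.31 N m.
- **Handle:** the hand turned 1.14 rad at the end. Torque rose sharply from 1.07 rad to about 0.83 N m, showing the handle had met its stop. I backed off 0.08 rad before releasing.
- **Final picture:** the key is still turned in the lock, the bolt appears clear of the disc notch, and the handle lies towards the green mark. The gripper is open and well clear. I judged the handle by torque and by eye, without measuring its angle again.

**What went wrong on the way**
- **Missed grasp:** my first grip on the handle closed on nothing. The fingertips sat roughly 15 mm higher than the stated tool point implied. I saw no contact force, lifted off, and gripped about 10 mm lower.
- **Opening readings:** these came out about 2 to 3 mm below the real thickness on both the key and the handle bar.

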